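# Bolt the hatch of a specimen carrier against its spring safety catch

### The arm

A 6-joint arm with a two-finger parallel gripper is mounted at the origin on the work surface. World frame = base frame: x ahead of the robot, y to its left, z up, the work surface at z = 0. Lengths are in m, angles in rad, forces in N, time in s.
With the tool pointing down it reaches from about 0.3 to 0.775 m from the base axis. Payload 14.6 kg.
Tool frame: the origin (TCP) lies midway between the tips of the shut fingers; the grasp point (between the pads) lies manip.grasp_offset behind it (manip.grasp_offset is the distance from the TCP to the grasp point, in m); z points along the fingers, x is the direction in which the jaws open and shut, and the axes are right-handed (so a half turn about z gives the same grasp; the last joint's range is limited). The gripper opens to 94 mm and grips with 3 to 60 N. Pads are 16 mm wide; open, the fingers measure 119 mm over their backs; the gripper's body (75 mm by 177 mm) begins 78 mm behind the grasp point.
Start: joints at [1.194, 0.3, 1.521, -0, 1.321, -0.067], TCP at [0.168, 0.524, 0.205] pointing down, gripper open.
Joint ranges: [-3.03, 3.03], [-0.79, 2.21], [0.23, 2.52], [-1.04, 4.18], [0, 3.07], [-2.55, 2.55]. Speed limits (rad/s): [2.22, 2.22, 2.57, 3.14, 3.14, 3.14].

### API

Orientations are given as [roll, pitch, yaw] about the fixed x, y, z axes, in that order (R = Rz(yaw) Ry(pitch) Rx(roll)).
In Python, from station import manip, imaging, models gives the robot as it stands. The module is installed in compiled form; this text tells all that it offers.
- The arm moves only by the tool arm_command, never from a script. Its argument "deltas" is a list of rows, each a list of 7 numbers: the shift along the world's x, y, z in units of 50 mm (1.0 is 50 mm), then the turn, a rotation vector about the world's x, y, z in units of 5 degrees (1.0 is 5 degrees), then the closure in counts, from 0 (fully open) to 255 (shut). A call has 1 to 12 rows; each row shifts and turns the commanded pose from where the row before left it; what a row does not reach is not made up. A row lasts 1/10 s, in which the tool goes at most 50 mm and 8.59 degrees, less where a joint would pass 70% of its speed; a pose out of reach is approached as far as the arm can. A call is refused whole if a number of a shift passes 1 or a number of a turn 1, either way. A call with a gripper value outside its range is refused whole. The fingers move at their own pace and stop on an object; "grip_force" is the grip in N (left out, the last holds). Time passes only in rows, so rows that do not move let the fingers close. It gives the time, the measured TCP pose, the force and the opening at its end, in the units of the state.
- manip.sense(): the state, without advancing time (a new reading comes with each control period).
- imaging.capture(name): name is "scene" or "top"; returns the picture (420x560x3 uint8, blue, green, red); there is no depth.
- imaging.get_calibration(name): a dict with "fx", "fy", "cx", "cy" (pixels), "cam_to_world" (4x4, takes a point from camera to world coordinates). Camera axes: x right, y down, z forward; pixel columns grow to the right and rows downward; lengths in m; the calibration is good to about 2 mm. A picture is of the moment at which its call begins. get_calibration takes no time and is no camera call.
- manip.close_job(): hands the job in, once; it reports no verdict.
Trained networks look in the newest picture that a camera, given by its name, has taken for a name from the list of things; names that differ only in an ending like _2 or _b are one class to them, and where a whole thing is asked for, a point or a joint stands for the part that bears it (a point fixed in the world has none). Each returns a list of dicts, best first, with "p" (0 to 1); they miss things now and then, are a little off and sometimes report something else, mostly with a low value. They report only what shows in the picture. A call takes as long as a camera call.
- models.outline_of(camera, thing): "pixels" (420x560 bool, what is visible of it) and "bbox" ([left, top, width, height] in pixels, round what is visible of it).
The state is a dict: "t": time; "qpos": joint angles; "joint_velocities": joint speeds; "joint_efforts": joint torques, N m; "position": TCP position; "eef_rot": TCP orientation; "force": force on the tool from outside, world axes, zero at the start; "moment": the same for the moment, N m; "opening": finger opening in m.
Only numpy, scipy, OpenCV 4.12 (cv2) and the standard library are available. Lean on these libraries where they do the work, as an engineer would, in place of code of your own. Each camera call takes 0.05 s, during which the arm holds its last target.

### The job

Bolt the hatch of the white specimen carrier: hold its green spring safety bar down with one fingertip and, keeping it down all the way, push the black lug of the bolt with the other fingertip until the bolt is fully home through the keeper on the hatch. Then let the bar spring back up so that it locks the bolt, and come away. Only press and push: leave the hatch shut, and leave everything standing on the carrier and round it where it is.

Things in the scene. Friction and masses are not known exactly. Their poses are not given: they have to be found in the camera images.
- carrier: White moulded box with green straps, fixed to the bench, 340 mm long (its x, -180 to +160), 260 mm wide (its y), its flat top (the deck) 140 mm above the bench. Origin on the bench, under the line across the top between deck (x < 0, robot's side) and hatch (x > 0). Its x points the way the bolt is pushed home, y to the left of that, z up.
- base_mid (a point): Point on the deck (140 mm above the bench) at carrier x = -90, y = 0 mm; axes as the carrier. Here a steel base plate, 6 mm thick, carries the bolt along carrier y = 0 and the safety bar along y = +60 mm. Two guide straps over the bolt at carrier x = -115 and -14 mm (10 mm long, +-24 mm in y) reach 21 mm above the deck.
- bolt (a joint): Travel of the bolt along carrier +x, m: 0 drawn back, 0.045 home at its stop. Flat bar 20 mm wide, top 17 mm above the deck, rack on its +y edge; 3 N of friction, stays where left. A tooth of the safety bar stands in the rack and stops the bolt after 1 mm unless the bar is pressed 7 mm or more; let up on the way, it drops back in. From 0.041 on it can rise behind the rack and lock the bolt home.
- bolt_lug (a point): Middle of the top of the bolt's upright black thumb lug, 50 mm above the deck; axes as the carrier. The lug is 10 mm thick along x, 28 mm wide along y (+-14 mm), and stands from 17 to 50 mm above the deck; it is pushed on its -x face. It lies at carrier y = 0, x = -75 mm plus the bolt's travel.
- catch (a joint): How far the spring safety bar is pressed down, m: 0 up, 0.010 at its lower stop. Spring: about 3 N to start it, 7.5 N at the stop. It springs up by itself when let go, wherever the bolt's rack leaves room for the tooth (drawn back, home, or a notch between).
- catch_top (a point): Centre of the top of the green safety bar; axes as the carrier. The bar is 100 mm long (carrier x = -125 to -25 mm) and 30 mm wide (carrier y = 45 to 75 mm); its top is 37 mm above the deck when up, 27 mm when fully pressed. It moves straight down, can be pressed anywhere along its length, and a fingertip may slide along it. The free gap between bar and lug is 31 mm.
- hatch (a joint): Opening angle of the white hatch, rad: 0 shut (start). Hinged on the carrier's far edge, it lies shut by its own weight. On it are the steel keeper loop that the bolt enters (carrier x = 14 to 30 mm, +-18 mm in y, 23 mm high) and a green bow handle 31 mm high (carrier x = 105 mm, +-50 mm in y).
- jar: Bystander: white specimen jar with yellow cap, 52 mm across, 70 mm high, on the hatch. Origin under its centre.
- forceps: Bystander: steel forceps 123 mm long, 12 mm wide, 8 mm high, lying along its x on the deck right of the bolt. Origin on its underside, about mid-length.
- spray: Bystander: white spray bottle with blue head, 68 mm across, 190 mm high, on the bench left of the carrier. Origin under its centre.
- tip_box: Bystander: blue box with pale lid, 124 x 86 x 64 mm, on the bench right of the carrier. Origin under its centre.
- tube_rack: Bystander: orange rack with capped tubes, 170 x 62 mm, 92 mm high, on the bench. Origin under its centre.
- reagent: Bystander: amber bottle with black cap, 72 mm across, 150 mm high, on the bench. Origin under its centre.
- tape: Bystander: roll of tape lying flat, 84 mm across, 19 mm high, on the bench. Origin under its centre.

How it is judged:
By the outcome, as a careful person would: the job done as asked, in the order asked, and still so for the second after the job is handed in, with the robot touching nothing.
It also fails if it takes over 42 s, if anything falls off the work surface, if the arm or the gripper's body presses on something with over 40 N, if the wrist force passes 120 N, or if a joint passes its speed limit or range.

## Working session

There is one attempt and no reset: what is moved stays moved. The work goes in short steps, Python scripts to look and compute and a tool call to move; the robot and the scene stay as the last step left them, time stands still between calls to the robot, and variables do not carry over. Pictures are saved under pics/ and viewed, and the job is handed in when it is done.

Besides the shell and the picture viewer there is one more tool, called after ">>>" as a command line: name --pt "numbers of a row" for each row, then --argument value for the rest. arm_command: Moves the arm, as the interface text tells. Its arguments: {"type":"object","properties":{"deltas":{"type":"array","items":{"type":"array","items":{"type":"number"}}},"grip_force":{"type":"number"}},"required":["deltas"]}

```bash
mkdir -p pics; python3 - <<'E'
from station import manip, imaging, models
import cv2,numpy as np
print(manip.sense(), manip.grasp_offset)
for c in ("scene","top"):
    im=imaging.capture(c); cv2.imwrite(f"pics/{c}0.png",im)
    k=imaging.get_calibration(c); print(c,k)
E
```

```text
{'t': 0.0, 'qpos': array([ 1.19440859e+00,  3.00467574e-01,  1.52159799e+00,  3.45527830e-05,
        1.32071735e+00, -6.66185355e-02]), 'joint_velocities': array([-0.00075701, -0.0018844 , -0.00078482,  0.00053398,  0.00178212,
       -0.00043649]), 'joint_efforts': array([ 4.70326063e-05, -5.31814206e+01, -3.52729189e+01,  7.07810232e-02,
        2.44234741e-02, -1.11682455e-04]), 'position': array([0.16756416, 0.52356527, 0.20488112]), 'eef_rot': array([-3.14148003e+00,  1.18539387e-03,  1.26101862e+00]), 'force': array([ 0.12272878, -0.56250288, -0.00904312]), 'moment': array([-0.05148845, -0.02732753,  0.00928405]), 'opening': 0.09358863819313037} 0.0188
scene {'fx': 409.1869714467548, 'fy': 409.1869714467548, 'cx': 284.0693797712047, 'cy': 210.9309606589727, 'cam_to_world': array([[ 0.82943143,  0.32724448, -0.45271907,  1.18555962],
       [ 0.55856067, -0.47524653,  0.67981668, -0.87769837],
       [ 0.00731308, -0.81673239, -0.5769703 ,  0.87335062],
       [ 0.        ,  0.        ,  0.        ,  1.        ]])}
top {'fx': 407.9758312408853, 'fy': 407.9758312408853, 'cx': 274.5792792258819, 'cy': 203.8657718236535, 'cam_to_world': array([[ 0.02295964, -0.98495583,  0.17127423,  0.40528973],
       [-0.99970336, -0.02122675,  0.01194236, -0.01483525],
       [-0.0081271 , -0.17149762, -0.98515101,  1.32833912],
       [ 0.        ,  0.        ,  0.        ,  1.        ]])}
```

View pics/scene0.png

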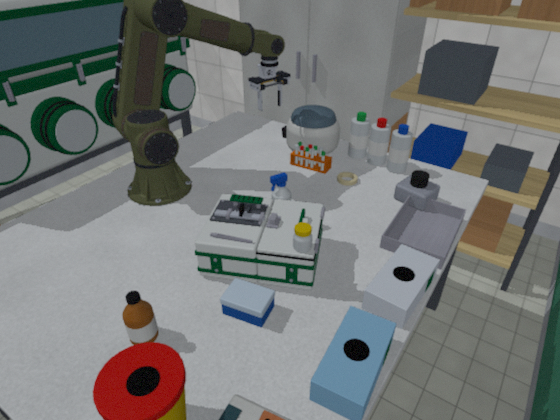

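View pics/top0.png

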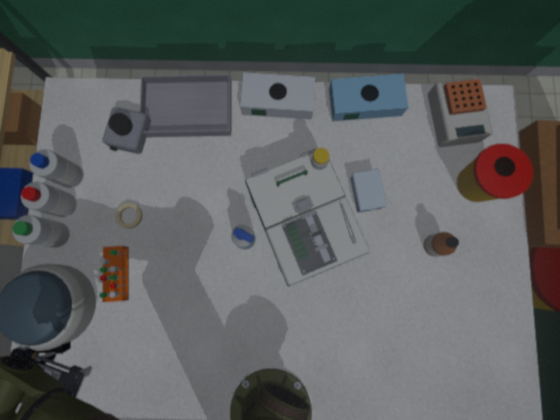

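```bash
python3 - <<'E'
from station import manip, imaging, models
import cv2,numpy as np
for c in ("scene","top"):
  for n in ("carrier","catch_top","bolt_lug","hatch","jar","forceps"):
    r=models.outline_of(c,n)
    for d in r[:2]:
        m=d["pixels"]; ys,xs=np.nonzero(m)
        print(c,n,round(d["p"],2),d["bbox"],m.sum(),xs.mean().round(1),ys.mean().round(1),cv2.minAreaRect(np.c_[xs,ys].astype(np.float32)))
E
```

```text
scene carrier 0.71 [194.2, 193.5, 135.2, 97.9] 9393 260.4 240.8 ((259.0718688964844, 238.53579711914062), (124.77812957763672, 89.09278106689453), 8.027237892150879)
scene catch_top 0.48 [229.3, 193.1, 33.8, 19.5] 250 246.8 199.3 ((246.0452117919922, 202.820556640625), (31.143726348876953, 16.069114685058594), 6.009005546569824)
scene catch_top 0.31 [194.9, 194.8, 132.0, 95.5] 9347 259.9 240.7 ((258.59234619140625, 239.26153564453125), (124.28279876708984, 87.19641876220703), 7.125016689300537)
scene bolt_lug 0.68 [215.2, 199.8, 47.6, 20.1] 304 239.9 213.2 ((240.44801330566406, 210.07977294921875), (50.13081359863281, 14.647510528564453), 6.519801616668701)
scene hatch 0.97 [258.0, 198.6, 61.0, 61.3] 2557 289.4 228.2 ((290.00408935546875, 228.36895751953125), (60.322166442871094, 58.130531311035156), 7.4958577156066895)
scene jar 0.87 [292.9, 222.9, 16.7, 32.7] 505 302.7 236.7 ((302.5, 236.5), (29.0, 19.0), 90.0)
scene forceps 0.52 [211.5, 233.1, 42.0, 8.1] 190 230.5 237.1 ((231.55406188964844, 237.17567443847656), (41.9217414855957, 5.096368789672852), 9.462321281433105)
top carrier
[... 292 characters left out ...]
4), 68.62937927246094)
top catch_top 0.46 [117.8, 205.3, 22.2, 17.8] 335 127.5 214.4 ((127.90001678466797, 214.7000274658203), (25.491172790527344, 24.59674835205078), 26.56505012512207)
top bolt_lug 0.7 [306.2, 217.4, 23.2, 45.9] 350 317.2 237.3 ((318.4000244140625, 237.80003356933594), (48.29906463623047, 11.627553939819336), 63.43495178222656)
top bolt_lug 0.63 [310.5, 147.5, 20.9, 24.8] 344 320.2 158.1 ((320.0, 158.0), (22.0, 18.0), 90.0)
top hatch 0.79 [245.9, 155.1, 97.7, 73.7] 4295 292.5 189.8 ((294.2931213378906, 187.48275756835938), (53.851646423339844, 88.94806671142578), 68.19859313964844)
top jar 0.53 [311.6, 147.4, 18.9, 23.3] 308 320.0 157.9 ((320.0, 158.0), (22.0, 16.0), 90.0)
```

```bash
python3 - <<'E'
import cv2
a=cv2.imread("pics/scene0.png")[180:290,185:335];b=cv2.imread("pics/top0.png")[140:290,235:385]
cv2.imwrite("pics/s0z.png",cv2.resize(a,None,fx=5,fy=5,interpolation=cv2.INTER_CUBIC))
cv2.imwrite("pics/t0z.png",cv2.resize(b,None,fx=4,fy=4,interpolation=cv2.INTER_CUBIC))
E
```

```text
(no output)
```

View pics/s0z.png

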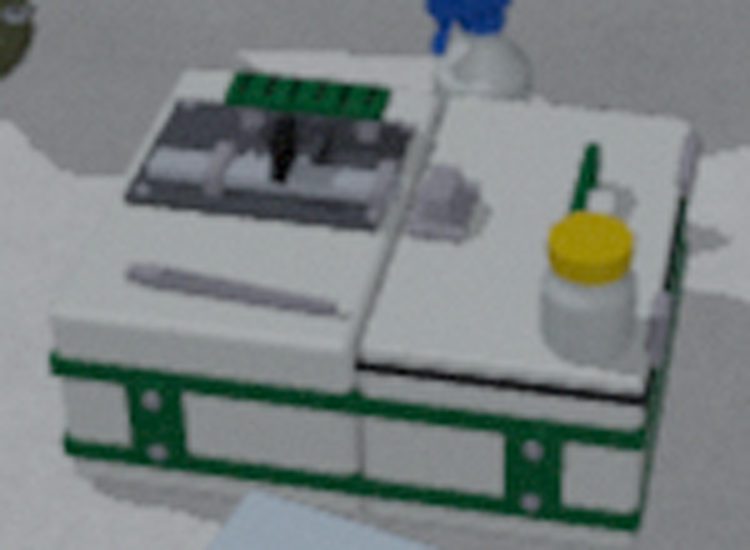

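View pics/t0z.png

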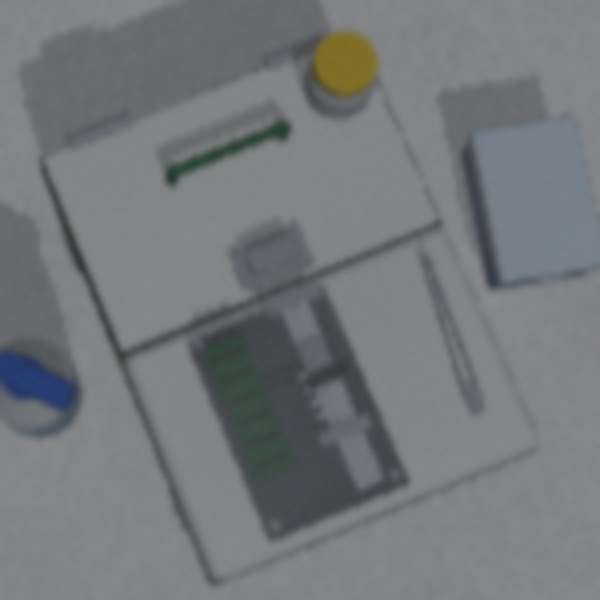

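```bash
cat > h.py <<'E'
import numpy as np
from station import imaging
K={c:imaging.get_calibration(c) for c in("scene","top")}
def proj(c,P):
    k=K[c];T=np.linalg.inv(k["cam_to_world"]);q=np.atleast_2d(P)@T[:3,:3].T+T[:3,3]
    return np.c_[k["fx"]*q[:,0]/q[:,2]+k["cx"],k["fy"]*q[:,1]/q[:,2]+k["cy"]]
def c2w(p,P):
    P=np.atleast_2d(P);c,s=np.cos(p[2]),np.sin(p[2])
    return np.c_[p[0]+c*P[:,0]-s*P[:,1],p[1]+s*P[:,0]+c*P[:,1],P[:,2]]
E
cat > fit.py <<'E'
from h import *
from scipy.optimize import least_squares
top=[((-180,130,140),(215,583)),((-180,-130,140),(537,450)),((0,130,140),(125,355)),((0,-130,140),(440,224)),((160,130,140),(43,160)),
((-25,75,177),(205,350)),((-25,45,177),(237,336)),((-125,75,177),(260,478)),((-125,45,177),(295,462)),((-75,0,190),(322,372)),((105,50,171),(171,178)),((105,-50,171),(285,130))]
sc=[((-180,-130,140),(50,312)),((0,-130,140),(360,360)),((160,130,140),(693,122)),((-180,130,140),(185,72)),((-125,75,177),(238,72)),((-25,75,177),(390,88)),((-25,45,177),(385,118)),((-125,45,177),(228,105)),((-75,0,190),(287,117))]
def prep(l,s,o):
    return np.array([a for a,_ in l])/1e3,(np.array([b for _,b in l])+.5)/s-.5+np.array(o)
A,a=prep(top,4,(235,140));B,b=prep(sc,5,(185,180))
def run(ut,us):
    f=lambda p:np.r_[ut*(proj("top",c2w(p,A))-a).ravel(),us*(proj("scene",c2w(p,B))-b).ravel()]
    return least_squares(f,[.5,-.05,.35],loss="soft_l1")
for u in((1,1),(1,0),(0,1)):
    r=run(*u);print(u,r.x.round(4),r.cost)
p=run(1,1).x
print((proj("top",c2w(p,A))-a).round(1).tolist());print((proj("scene",c2w(p,B))-b).round(1).tolist())
np.save("p.npy",p)
print(c2w(p,[[-.075,0,.19],[-.075,.06,.177]]))
E
python3 fit.py
```

```text
(1, 1) [ 0.594  -0.0895  0.4191] 25.84873669356832
(1, 0) [ 0.591  -0.0909  0.4118] 10.503179751675098
(0, 1) [ 0.6004 -0.092   0.4198] 5.268261115701208
[[-0.4, -0.1], [1.8, -2.1], [-2.0, -0.9], [0.3, -1.9], [-1.9, -1.2], [-1.2, -0.5], [0.6, -1.1], [-1.0, 0.3], [0.1, 0.1], [1.3, -0.5], [-2.2, -1.6], [0.9, -2.6]]
[[-1.7, -0.6], [-1.1, -2.6], [-0.3, -1.2], [-1.1, -1.8], [-1.0, -0.7], [-0.2, -0.7], [-1.3, -1.4], [-1.7, -2.1], [-1.7, 1.8]]
[[ 0.5254455  -0.11999283  0.19      ]
 [ 0.50102771 -0.06518616  0.177     ]]
```

```bash
cat > ov.py <<'E'
from h import *
import cv2,sys
def box(x0,x1,y0,y1,z0,z1):
    v=[(x,y,z) for x in(x0,x1) for y in(y0,y1) for z in(z0,z1)]
    return [(v[i],v[j]) for i in range(8) for j in range(i+1,8) if sum(a!=b for a,b in zip(v[i],v[j]))==1]
def ov(c,f,out,p,o,s,size,trav=0,press=0):
    im=cv2.imread(f)[o[1]:o[1]+size[1],o[0]:o[0]+size[0]];im=cv2.resize(im,None,fx=s,fy=s,interpolation=cv2.INTER_CUBIC)
    for bx,col in((box(-180,160,-130,130,0,140),(0,0,255)),(box(-125,-25,45,75,177-press,177-press),(255,0,255)),(box(-80+trav,-70+trav,-14,14,157,190),(0,255,255)),(box(105,105,-50,50,171,171),(255,0,0)),(box(0,0,-130,130,140,140),(0,0,255)),(box(14,30,-18,18,140,163),(255,255,0)),(box(-120,-110,-24,24,161,161),(255,255,0)),(box(-19,-9,-24,24,161,161),(255,255,0))):
        for a,b in bx:
            q=proj(c,c2w(p,np.array([a,b])/1e3));q=(q-o+.5)*s-.5
            cv2.line(im,*[tuple(int(round(t*16)) for t in r) for r in q],col,1,cv2.LINE_AA,4)
    cv2.imwrite(out,im)
if __name__=="__main__":
    p=np.load("p.npy")
    ov("scene","pics/scene0.png",f"pics/s_{sys.argv[1]}.png",p,(185,180),5,(150,115))
    ov("top","pics/top0.png",f"pics/t_{sys.argv[1]}.png",p,(235,140),4,(150,150))
E
python3 ov.py a; python3 -c "
from h import *
print(proj('top',[[0,0,0],[.0,.0,.1]]),proj('scene',[[0,0,0]]),proj('scene',[[.168,.524,.205]]),proj('top',[[.168,.524,.205]]))"
```

```text
[[270.18783923 410.15678981]
 [269.51800382 421.83752225]] [[159.24136819 187.98935306]] [[269.07042164 107.84203796]] [[ 71.06003489 361.71180266]]
```

View pics/s_a.png

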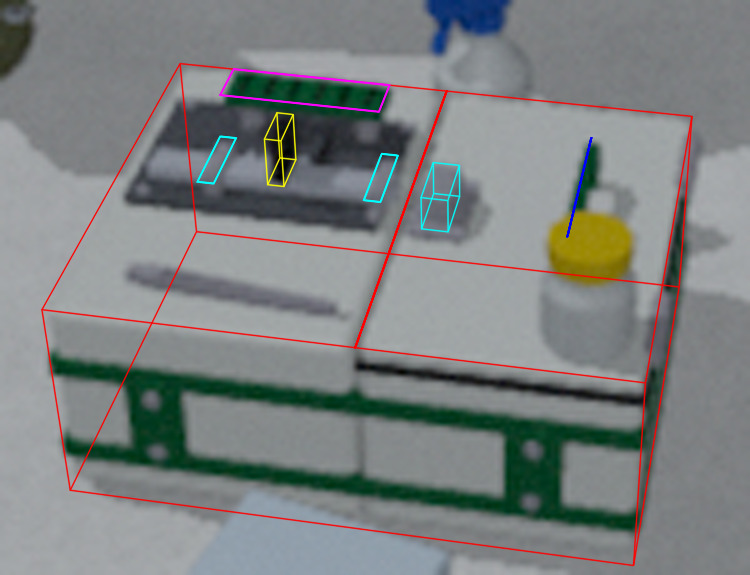

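View pics/t_a.png

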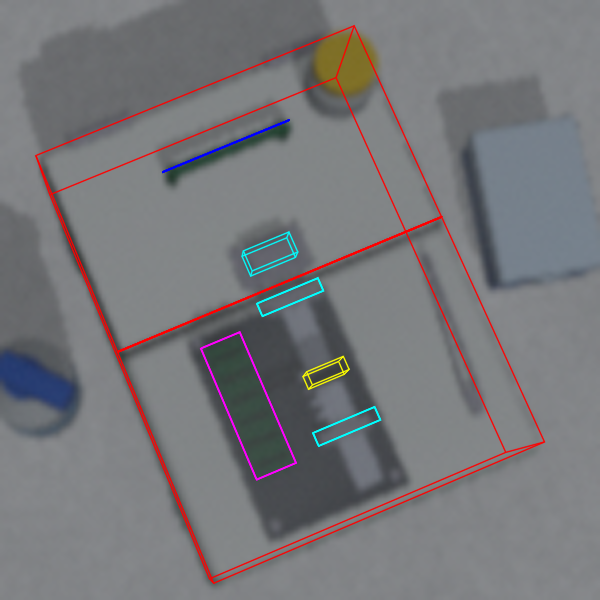

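```bash
cat >> fit.py <<'E'
print("---")
def f(q,full=False):
    p=q[:3];z=np.array([0,0,q[3]])
    s=np.array([q[4],q[4],1])
    def pr(c,P,o):
        return proj(c,c2w(p,P*s)+z+o)
    e1=pr("top",A,q[5:8])-a;e2=pr("scene",B,q[8:11])-b
    if full:return e1,e2
    return np.r_[e1.ravel(),e2.ravel(),q[5:11]/.002,(q[4]-1)/sg,q[3]/sz]
for sg,sz in((1e-6,1e-6),(1e-6,.05),(.03,1e-6),(.03,.05)):
    r=least_squares(f,[.59,-.09,.41,0,1]+[0]*6,loss="soft_l1");print(r.x.round(4),round(r.cost,1))
    print(c2w(r.x,[[-.075,0,.19],[-.075,.06,.177]]).round(4).tolist())
    e1,e2=f(r.x,1)
print(e1.round(1).tolist(),e2.round(1).tolist())
E
python3 fit.py | sed -n '/---/,$p'
```

```text
---
[ 5.947e-01 -9.000e-02  4.159e-01 -0.000e+00  1.000e+00 -2.800e-03
 -5.000e-04 -2.300e-03  2.800e-03  5.000e-04 -2.100e-03] 17.6
[[0.5261, -0.1203, 0.19], [0.5018, -0.0654, 0.177]]
[ 5.932e-01 -8.790e-02  4.149e-01 -8.900e-03  1.000e+00 -6.000e-04
 -2.600e-03 -1.200e-03  6.000e-04  2.600e-03  1.200e-03] 14.2
[[0.5245, -0.1181, 0.19], [0.5003, -0.0632, 0.177]]
[ 5.938e-01 -9.060e-02  4.141e-01 -0.000e+00  9.795e-01 -3.100e-03
  1.000e-04 -6.000e-04  3.100e-03 -1.000e-04 -1.200e-03] 12.0
[[0.5251, -0.1208, 0.19], [0.501, -0.0659, 0.177]]
[ 5.931e-01 -8.940e-02  4.139e-01 -4.900e-03  9.833e-01 -1.800e-03
 -1.100e-03 -5.000e-04  1.800e-03  1.100e-03  4.000e-04] 11.0
[[0.5245, -0.1196, 0.19], [0.5003, -0.0646, 0.177]]
[[-0.2, -0.6], [0.4, -1.5], [-1.0, -0.3], [-0.2, -0.2], [-0.3, 0.3], [-0.6, 0.2], [1.0, -0.2], [-0.9, 0.4], [0.0, 0.4], [1.2, 0.3], [-1.2, -0.0], [1.3, -0.6]] [[0.2, -0.0], [-0.5, -2.0], [-0.7, 0.3], [0.4, -0.4], [0.3, 0.6], [0.5, 0.7], [-0.6, -0.1], [-0.4, -0.8], [-0.7, 3.0]]
```

>>> arm_command --pt "0 0 0.95 0 0 0 126" --pt "0 0 0.95 0 0 0 126" --pt "0.325 -0.625 0 0 0 0.415 126" --pt "0.325 -0.625 0 0 0 0.415 126" --pt "0.325 -0.625 0 0 0 0.415 126" --pt "0.325 -0.625 0 0 0 0.415 126" --pt "0.325 -0.625 0 0 0 0.415 126" --pt "0.325 -0.625 0 0 0 0.415 126" --pt "0.325 -0.625 0 0 0 0.415 126" --pt "0.325 -0.625 0 0 0 0.415 126" --pt "0.325 -0.625 0 0 0 0.415 126" --pt "0.325 -0.625 0 0 0 0.415 126"

```text
t: 1.9
position: [0.3305, 0.21, 0.3006]
eef_rot: [3.141, -0.0, 1.625]
force: [1.2, 0.7, -0.8]
opening: 0.0474
```

>>> arm_command --pt "0.325 -0.625 0 0 0 0.415 126" --pt "0.325 -0.625 0 0 0 0.415 126" --pt "0.325 -0.625 0 0 0 0.415 126" --pt "0.325 -0.625 0 0 0 0.415 126" --pt "0.325 -0.625 0 0 0 0.415 126" --pt "0.325 -0.625 0 0 0 0.415 126" --pt "0.325 -0.625 0 0 0 0.415 126" --pt "0.325 -0.625 0 0 0 0.415 126" --pt "0.325 -0.625 0 0 0 0.415 126" --pt "0.325 -0.625 0 0 0 0.415 126" --pt "0 0 0 0 0 0 126"

```text
t: 3.0
position: [0.4935, -0.104, 0.2996]
eef_rot: [-3.141, -0.0, 1.984]
force: [0.7, 0.5, -0.5]
opening: 0.0477
```

>>> arm_command --pt "-0.03 0.04 -0.6 0 0 0 126" --pt "0 0 -0.6 0 0 0 126" --pt "0 0 -0.5 0 0 0 126" --pt "0 0 0 0 0 0 126"

```text
t: 3.4
position: [0.4898, -0.0984, 0.2128]
eef_rot: [-3.138, -0.003, 1.985]
force: [0.1, -0.9, 0.7]
opening: 0.0472
```

```bash
cat > look.py <<'E'
import sys
from station import manip, imaging
import cv2
from h import *
n=sys.argv[1]
s=manip.sense(); print(s["t"],s["position"].round(4),s["eef_rot"].round(4),s["force"].round(1),s["opening"])
y=s["eef_rot"][2];u=np.array([np.cos(y),np.sin(y),0]);v=np.array([-u[1],u[0],0]);h=s["opening"]/2
for c,o,k,sz in(("scene",(205,150),8,(95,75)),("top",(270,190),7,(90,80))):
    im=imaging.capture(c);cv2.imwrite(f"pics/{c}{n}.png",im)
    z=cv2.resize(im[o[1]:o[1]+sz[1],o[0]:o[0]+sz[0]],None,fx=k,fy=k,interpolation=cv2.INTER_CUBIC)
    cv2.imwrite(f"pics/{c}{n}r.png",z)
    for sg in(1,-1):
        P=[s["position"]+sg*(h+a)*u+b*v for a,b in((0,-.008),(0,.008),(.0125,.008),(.0125,-.008))]
        q=(proj(c,P)-o+.5)*k-.5
        cv2.polylines(z,[q.round().astype(int)],True,(0,0,255),1)
    cv2.imwrite(f"pics/{c}{n}z.png",z)
E
python3 look.py 1
```

```text
3.4 [ 0.4898 -0.0984  0.2128] [-3.1378 -0.0032  1.9853] [ 0.1 -0.9  0.7] 0.04723366126010129
```

View pics/scene1z.png

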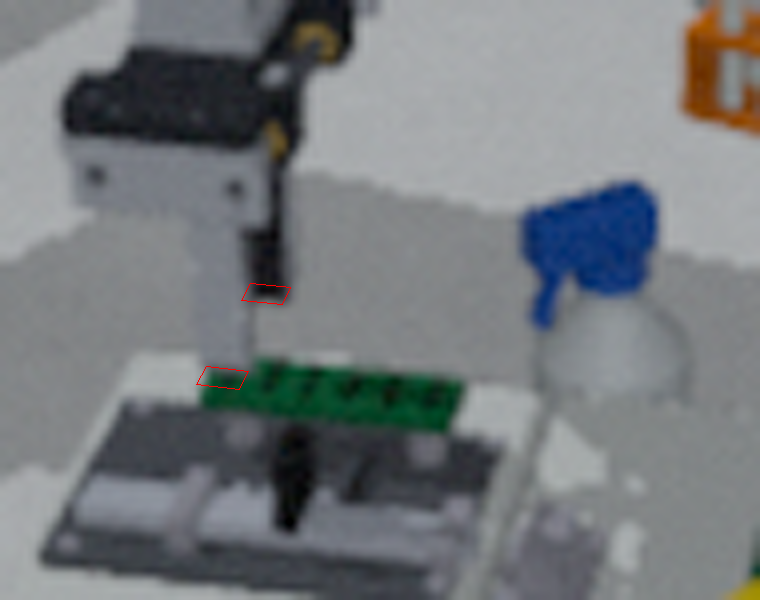

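View pics/top1z.png

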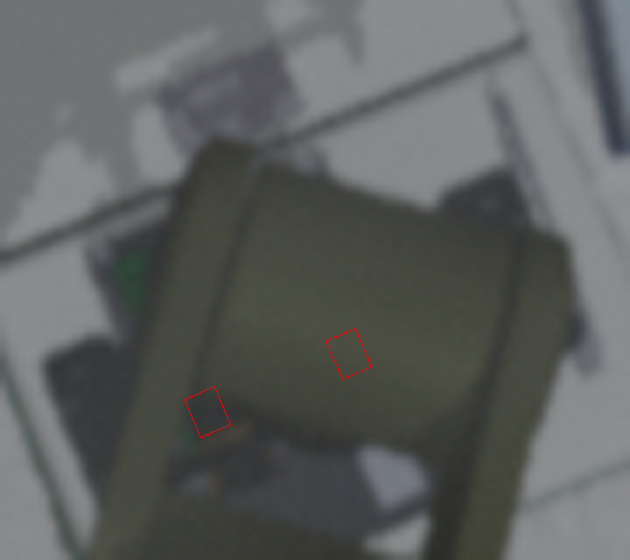

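```bash
python3 -c "
import cv2
a=cv2.imread('pics/scene1.png')[180:212,222:272]
cv2.imwrite('pics/s1zz.png',cv2.resize(a,None,fx=15,fy=15,interpolation=cv2.INTER_NEAREST))"
```

```text
(no output)
```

View pics/s1zz.png

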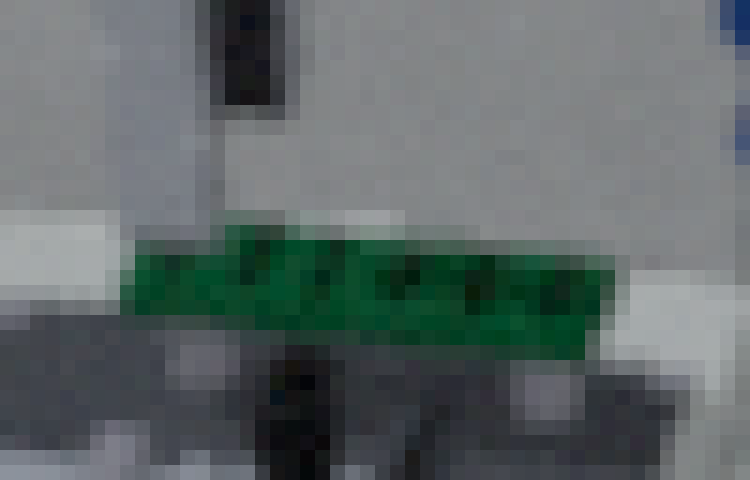

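>>> arm_command --pt "0.03 -0.07 -0.25 0 0 0 115" --pt "0 0 -0.25 0 0 0 115" --pt "0 0 -0.1 0 0 0 115" --pt "0 0 0 0 0 0 115" --pt "0 0 0 0 0 0 115"

```text
t: 4.0
position: [0.4928, -0.1027, 0.1856]
eef_rot: [3.141, 0.0, 1.985]
force: [-1.3, 0.3, -0.2]
opening: 0.0516
```

```bash
python3 look.py 2; python3 -c "
import cv2
a=cv2.imread('pics/scene2.png')[175:220,215:270]
cv2.imwrite('pics/s2zz.png',cv2.resize(a,None,fx=13,fy=13,interpolation=cv2.INTER_NEAREST))"
```

```text
4.0 [ 0.4928 -0.1027  0.1856] [3.1415e+00 1.0000e-04 1.9853e+00] [-1.3  0.3 -0.2] 0.05164432108801314
```

View pics/s2zz.png

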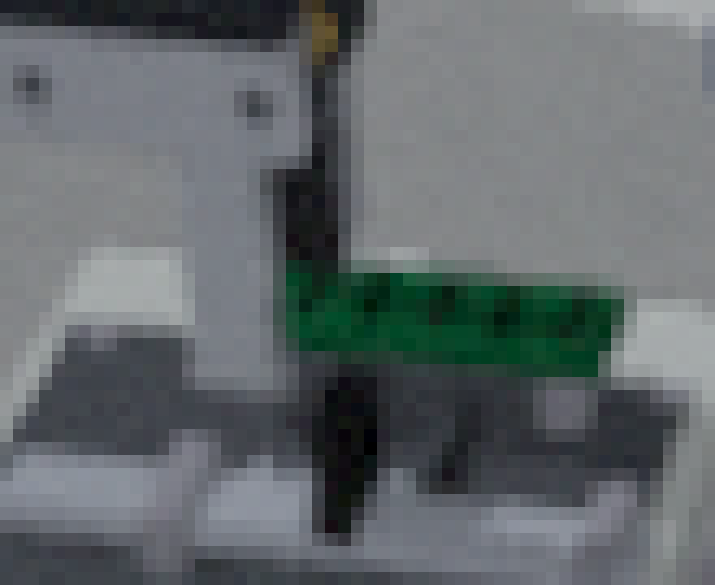

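View pics/scene2z.png

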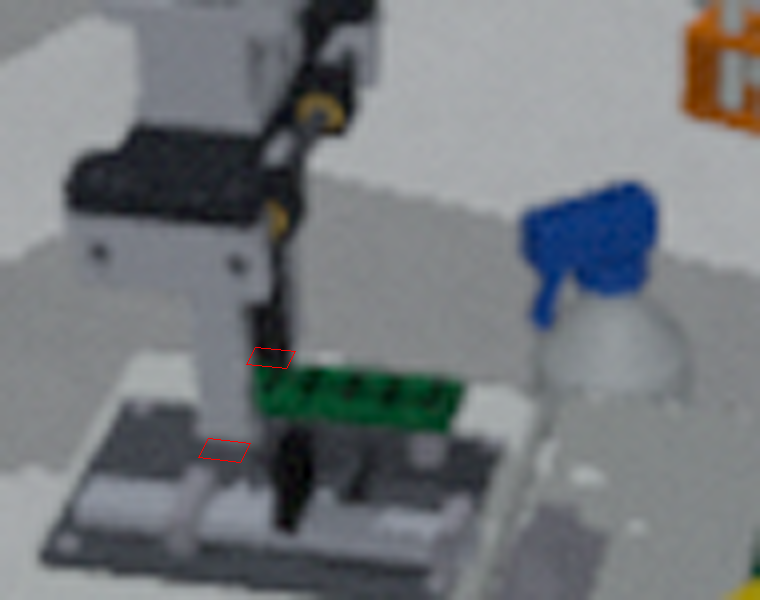

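>>> arm_command --pt "0 0 -0.12 0 0 0 115" --pt "0 0 0 0 0 0 115"

```text
t: 4.3
position: [0.4924, -0.1026, 0.1788]
eef_rot: [-3.141, -0.001, 1.985]
force: [0.9, -0.4, 0.4]
opening: 0.0514
```

>>> arm_command --pt "0 0 -0.05 0 0 0 115" --pt "0 0 0 0 0 0 115"

```text
t: 4.5
position: [0.4927, -0.1027, 0.1769]
eef_rot: [3.142, 0.0, 1.985]
force: [-0.7, -0.9, 2.9]
opening: 0.0514
```

>>> arm_command --pt "0 0 -0.05 0 0 0 115" --pt "0 0 0 0 0 0 115"

```text
t: 4.7
position: [0.4927, -0.1027, 0.1744]
eef_rot: [3.141, 0.0, 1.985]
force: [-1.3, -0.3, 3.9]
opening: 0.0514
```

>>> arm_command --pt "0 0 -0.07 0 0 0 115" --pt "0 0 -0.06 0 0 0 115" --pt "0 0 0 0 0 0 115" --pt "0 0 0 0 0 0 115"

```text
t: 5.1
position: [0.4928, -0.1027, 0.1681]
eef_rot: [3.141, 0.0, 1.985]
force: [-2.2, 0.7, 6.7]
opening: 0.0513
```

>>> arm_command --pt "0.073 0.032 -0.01 0 0 0 115" --pt "0.073 0.032 0 0 0 0 115" --pt "0 0 0 0 0 0 115"

```text
t: 5.4
position: [0.5001, -0.0997, 0.1675]
eef_rot: [-3.141, 0.0, 1.985]
force: [-2.2, -2.8, 7.7]
opening: 0.0516
```

>>> arm_command --pt "0.055 0.024 0 0 0 0 115" --pt "0.055 0.024 0 0 0 0 115" --pt "0 0 0 0 0 0 115"

```text
t: 5.7
position: [0.5052, -0.0974, 0.1676]
eef_rot: [-3.14, 0.0, 1.985]
force: [-4.8, -2.4, 7.3]
opening: 0.0518
```

>>> arm_command --pt "0.09 0.04 0 0 0 0 115" --pt "0.09 0.04 0 0 0 0 115" --pt "0.09 0.04 0 0 0 0 115" --pt "0.09 0.04 0 0 0 0 115" --pt "0.09 0.04 0 0 0 0 115" --pt "0 0 0 0 0 0 115"

```text
t: 6.3
position: [0.528, -0.0874, 0.1676]
eef_rot: [-3.141, 0.001, 1.985]
force: [-3.2, -1.7, 6.4]
opening: 0.0515
```

```bash
python3 look.py 3; python3 -c "
import cv2
a=cv2.imread('pics/scene3.png')[175:225,220:285]
cv2.imwrite('pics/s3zz.png',cv2.resize(a,None,fx=11,fy=11,interpolation=cv2.INTER_NEAREST))"
```

```text
6.3 [ 0.528  -0.0874  0.1676] [-3.1409e+00  6.0000e-04  1.9853e+00] [-3.2 -1.7  6.4] 0.0514520559416375
```

View pics/s3zz.png

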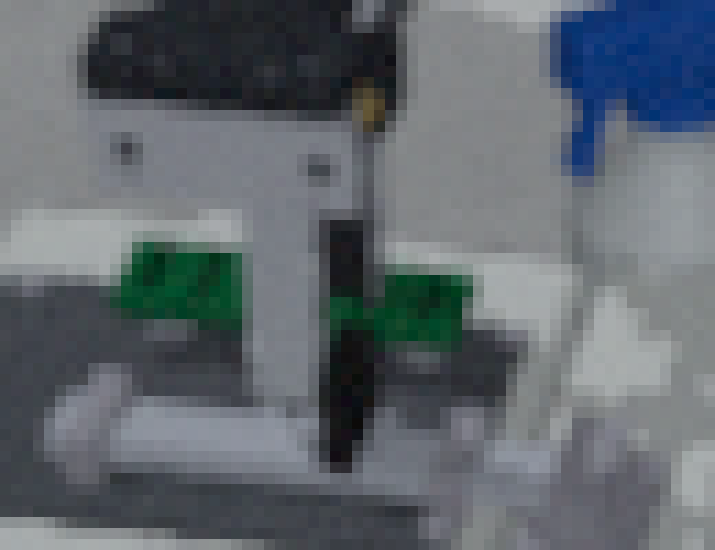

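>>> arm_command --pt "0.073 0.032 0 0 0 0 115" --pt "0.073 0.032 0 0 0 0 115" --pt "0.073 0.032 0 0 0 0 115" --pt "0 0 0 0 0 0 115"

```text
t: 6.8
position: [0.5389, -0.0826, 0.1676]
eef_rot: [-3.141, 0.0, 1.985]
force: [-3.9, -2.5, 7.7]
opening: 0.0517
```

>>> arm_command --pt "0.036 0.016 0 0 0 0 115" --pt "0 0 0 0 0 0 115"

```text
t: 7.0
position: [0.5404, -0.082, 0.1676]
eef_rot: [-3.14, 0.0, 1.985]
force: [-6.7, -2.7, 7.6]
opening: 0.0517
```

>>> arm_command --pt "0.036 0.016 0 0 0 0 115" --pt "0 0 0 0 0 0 115"

```text
t: 7.2
position: [0.5413, -0.0816, 0.1676]
eef_rot: [-3.138, -0.0, 1.984]
force: [-14.8, -5.9, 12.2]
opening: 0.0519
```

>>> arm_command --pt "0.018 0.008 0 0 0 0 115" --pt "0 0 0 0 0 0 115" --pt "0 0 0 0 0 0 115"

```text
t: 7.5
position: [0.5413, -0.0815, 0.1676]
eef_rot: [-3.136, -0.0, 1.984]
force: [-22.2, -8.3, 15.0]
opening: 0.0515
```

```bash
python3 look.py 4; python3 -c "
import cv2
import ov,numpy as np
p=np.array([.594,-.0898,.415])
ov.ov('scene','pics/scene4.png','pics/s4o.png',p,(215,170),10,(75,58),45,9)"
```

```text
7.5 [ 0.5413 -0.0815  0.1676] [-3.1361e+00 -5.0000e-04  1.9841e+00] [-22.2  -8.3  15. ] 0.05147510844398369
```

View pics/s4o.png

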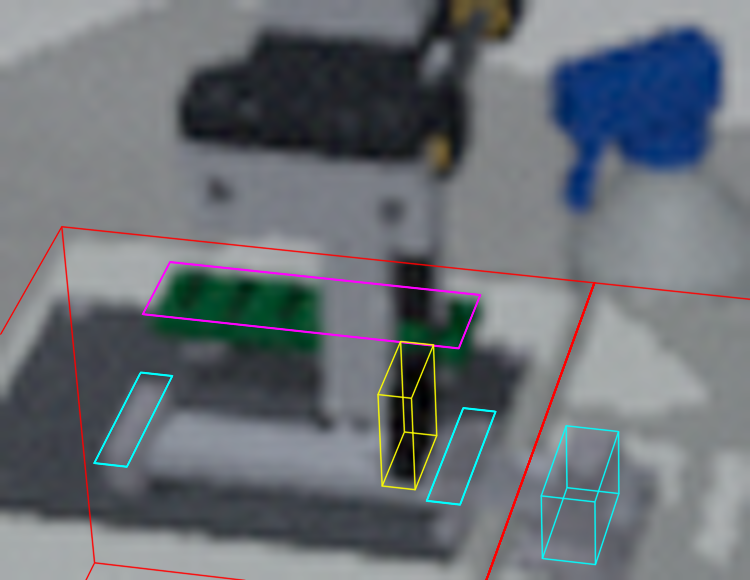

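>>> arm_command --pt "-0.036 -0.016 0 0 0 0 115" --pt "-0.036 -0.016 0 0 0 0 115" --pt "0 0 0 0 0 0 115" --pt "0 0 0.1 0 0 0 115" --pt "0 0 0.1 0 0 0 115" --pt "0 0 0.15 0 0 0 115" --pt "0 0 0 0 0 0 115"

```text
t: 8.3
position: [0.5399, -0.082, 0.1856]
eef_rot: [3.141, 0.0, 1.985]
force: [0.3, -0.1, 0.4]
opening: 0.0515
```

>>> arm_command --pt "0 0 0.4 0 0 0 115" --pt "0 0 0.8 0 0 0 115" --pt "0 0 0.8 0 0 0 115" --pt "0 0 0.6 0 0 0 115" --pt "-0.3 0.5 0 0 0 0 115" --pt "-0.35 0.6 0 0 0 0 115" --pt "-0.35 0.6 0 0 0 0 115" --pt "-0.35 0.6 0 0 0 0 115" --pt "-0.35 0.6 0 0 0 0 115" --pt "-0.35 0.6 0 0 0 0 115" --pt "-0.35 0.6 0 0 0 0 115"

```text
t: 9.4
position: [0.4188, 0.124, 0.3146]
eef_rot: [-3.141, -0.0, 1.985]
force: [0.6, 0.4, -0.3]
opening: 0.0512
```

>>> arm_command --pt "-0.3 0.6 0 0 0 0 115" --pt "-0.3 0.6 0 0 0 0 115" --pt "-0.3 0.6 0 0 0 0 115" --pt "-0.3 0.6 0 0 0 0 115" --pt "0 0 0 0 0 0 115" --pt "0 0 0 0 0 0 115"

```text
t: 10.0
position: [0.3596, 0.2432, 0.3146]
eef_rot: [-3.141, 0.0, 1.987]
force: [1.4, -0.8, -0.6]
opening: 0.0516
```

```bash
python3 look.py 5; python3 -c "
import cv2
import ov,numpy as np
p=np.array([.594,-.0898,.415])
ov.ov('scene','pics/scene5.png','pics/s5o.png',p,(215,170),10,(75,58),45,0)
a=cv2.imread('pics/scene0.png')[180:290,185:335];b=cv2.imread('pics/scene5.png')[180:290,185:335]
cv2.imwrite('pics/s5c.png',cv2.resize(np.vstack([a,b]),None,fx=2.7,fy=2.7,interpolation=cv2.INTER_CUBIC))
a=cv2.imread('pics/top0.png')[140:290,235:385];b=cv2.imread('pics/top5.png')[140:290,235:385]
cv2.imwrite('pics/t5c.png',cv2.resize(np.hstack([a,b]),None,fx=2.6,fy=2.6,interpolation=cv2.INTER_CUBIC))
"
```

```text
10.0 [0.3596 0.2432 0.3146] [-3.1409e+00  3.0000e-04  1.9868e+00] [ 1.4 -0.8 -0.6] 0.051609501986508814
```

View pics/s5o.png

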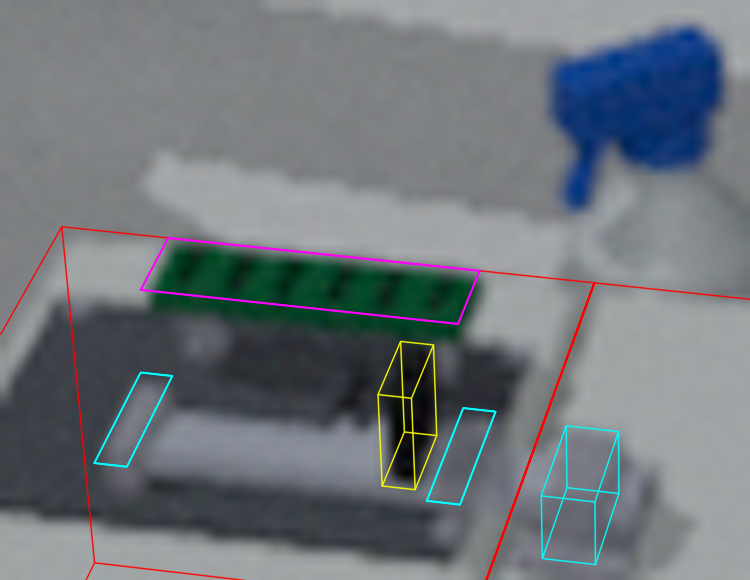

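View pics/s5c.png

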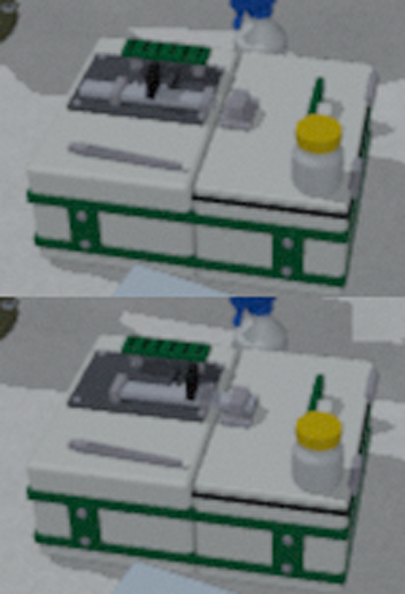

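View pics/t5c.png

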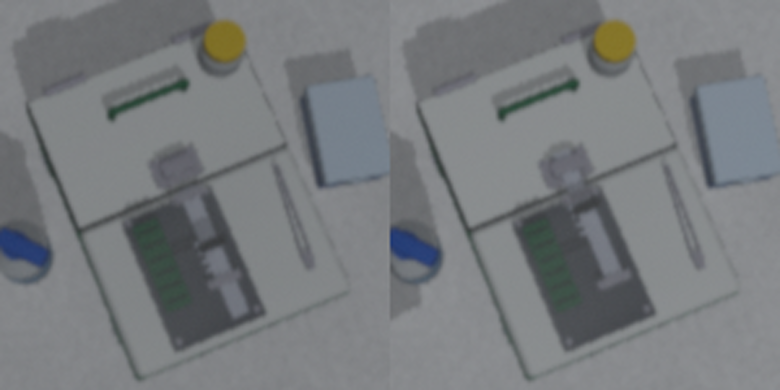

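```bash
python3 -c "
import cv2,numpy as np
for f in (0,4,5):
    b,g,r=[x.astype(int) for x in cv2.split(cv2.imread(f'pics/scene{f}.png')[188:210,228:266])]
    ys,xs=np.nonzero((g>r+25)&(g>b+10));print(f,len(ys),ys.mean()+188,ys.min()+188,ys.max()+188)
from station import manip
print(manip.close_job())"
```

```text
0 199 198.85929648241205 195 203
4 138 201.18840579710144 197 206
5 198 198.90404040404042 195 203
the job is handed in; nothing more can be done
None
```

The hatch is bolted: the bolt is home through the keeper and the green bar has sprung back up behind it. I handed the job in at about t = 10 s.

- **Pressing:** with the jaws about 52 mm apart, one fingertip pressed the bar down. It made contact at z ≈ 0.177 and I held it at 0.1676, about 9.4 mm down, at about 7 N.
- **Pushing:** still holding the bar, the other fingertip pushed the lug along carrier +x until it came to a firm stop. The force there was about 24 N and the last half millimetre of command gave no movement.
- **Release:** I backed off slightly, lifted straight up and moved clear, and the tool force reads about zero.

**Last checks:**
- In the scene picture the lug sits where 45 mm of travel predicts, and the top picture shows the bolt inside the keeper.
- The bar's green pixels are back at their starting height (mean row 198.9, against 198.9 before and 201.2 while pressed).
- The hatch is still shut. The jar, forceps, spray and tip box look unmoved. I did not compare the tube rack, reagent and tape afterwards, but the arm's only contacts were with the bar and lug.

**Disagreements:**
- My carrier pose fit from the two cameras differed by several millimetres in x.
- The overlay on the scene picture sits about 1 pixel off.
- The push ended after 52.9 mm rather than the predicted 54.8 mm.

I relied on the felt contact and the hard stop for those last millimetres.

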